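# Set the batch counter in the turned-parts shop

## Robot

A 6-joint arm with a two-finger parallel gripper is mounted at the origin on the work surface. World frame = base frame: x ahead of the robot, y to its left, z up, the work surface at z = 0. Lengths are in m, angles in degrees, forces in N, time in s.
With the tool pointing down it reaches from about 0.325 to 0.775 m from the base axis. Payload 5.5 kg.
Tool frame: the origin (TCP) lies at the centre of the arm's flange, where the gripper is bolted on; the fingertips stand 182 mm ahead of it and the grasp point (between the pads) lies 163 mm ahead of it; z points along the fingers, y is the direction in which the jaws open and shut (so a half turn about z gives the same grasp; the last joint's range is limited). The gripper opens to 88 mm and grips with 3 to 60 N. Pads are 20 mm wide; open, the fingers measure 115 mm over their backs; the gripper's body (75 mm by 178 mm) begins 61 mm behind the grasp point.
Start: joints at [62.584, 5.22, 70.514, -0, 104.267, -3.249], TCP at [0.246, 0.547, 0.405] pointing down, gripper open.
Joint ranges: [-164.24, 164.24], [-49.07, 125.15], [9.68, 141.18], [-86.29, 266.29], [3.28, 154.24], [-151.56, 151.56]. Speed limits (degrees/s): [147.25, 147.25, 172.46, 180, 180, 180].

## Interface

Orientations are given as [roll, pitch, yaw] about the fixed x, y, z axes, in that order (R = Rz(yaw) Ry(pitch) Rx(roll)).
In Python, from station import r gives the robot as it stands. The module is installed in compiled form; this text tells all that it offers. Calls block until the motion is done:
- r.reach(position, orientation): joint-space move of the TCP to a pose.
- r.servo_line(position, rotation=None, speed=0.15): straight line of the TCP; rotation=None keeps the orientation; speed is the mean speed in m/s.
- r.move_joints(angles): joint-space move.
- r.let_go() and r.grab(squeeze=None): open the fingers fully, or close them until they stop; squeeze is the grip in N (None keeps the last).
- r.wait(seconds).
- r.inverse_kinematics(position, orientation): joint angles nearest the present ones, or None.
- r.sense(): the state.
- r.snapshot(name): name is "side" or "top" or "wrist"; returns a dict with "frame" (420x560x3 uint8, red, green, blue), "fx", "fy", "cx", "cy" (pixels), "R" (3x3) and "t" (3): a world point X has camera coordinates R X + t. Camera axes: x right, y down, z forward; pixel columns grow to the right and rows downward; lengths in m; the calibration is good to about 2 mm. A picture is of the moment at which its call begins. There is no depth.
A pose or a line that the arm cannot do raises r.IKError and nothing moves.
- r.hand_in(): hands the job in, once; it reports no verdict.
The state is a dict: "clock": time; "joints": joint angles; "joint_vel": joint speeds; "joint_torque": joint torques, N m; "tcp_pos": TCP position; "orientation": TCP orientation; "contact_force": force on the tool from outside, world axes, zero at the start; "torque": the same for the moment, N m; "opening": finger opening in m.
Only numpy, scipy, OpenCV 4.12 (cv2) and the standard library are available. Lean on these libraries where they do the work, as an engineer would, in place of code of your own. Each camera call takes 0.05 s, during which the arm holds its last target. There are 200 camera calls.

## Task

Set the two-wheel batch counter on the bench to 4-2 for the next lot: roll its left wheel until the four-dot mark is uppermost and its right wheel until the two-dot mark is uppermost (left and right as seen from the robot), and let go of both. Do not turn the wheel of the single-wheel counter beside it.

Things in the scene. Friction and masses are not known exactly. Their poses are not given: they have to be found in the camera images.
- counter: two-wheel counter, fixed to the bench: grey housing 150 deep (x) x 180 wide (y), deck 66 mm high, foot plate 190 deep. Origin: centre of underside, x away from the robot, y to its left, yaw within 0.3 rad. Two bare metal discs, diameter 110, 22 thick, flat faces, stand in slots at x=0, y=+45 (left) and -45 mm (right); axle along y at height 60, rim top at 115. Nothing else on the deck.
- left_wheel (a joint): left wheel's angle, rad. Dice-like black dots on the rim every 36 deg (0.628): 1 dot uppermost at 0, then 2, 3, 4 (1.885), 5 as the top rolls away from the robot (value grows). Rest of rim blank. Stops at -0.35 and 2.86. Light friction 0.06 N m, no clicks, stays where left. Can be pinched from above by its flat faces and rolled along the arc about the axle. Starts at 0.8 to 1.4.
- right_wheel (a joint): right wheel's angle, rad: same wheel, marks, friction, stops and sense (grows as the top rolls away from the robot); 2 dots uppermost at 0.628. Starts at 1.12 to 1.7, so its top rolls towards the robot. Either wheel follows a 40 N pinch truly if the gripper tilts with it about the axle (half before upright, half after); one kept upright slips and rolls it about a third short.
- spare_rim (a point): the one-dot mark on the rim of the single-wheel counter, a bystander not to be turned: the same kind of grey housing, 150 deep, 100 mm wide, 66 high, with one such wheel in its middle (rim top 115 mm high), standing left or right of the two-wheel counter, centres at least 250 mm apart.

How it is judged:
By the outcome, as a careful person would: the job done as asked, in the order asked, and still so for the second after the job is handed in, with the robot touching nothing.
It also fails if it takes over 45 s, if anything falls off the work surface, if the arm or the gripper's body presses on something with over 40 N, if the wrist force passes 120 N, or if a joint passes its speed limit or range.

## Working session

There is one attempt and no reset: what is moved stays moved. The work goes in short steps, each a Python script; the robot and the scene stay as the last script left them, time stands still between calls to the robot, and variables do not carry over. Pictures are saved under pics/ and viewed, about 8 in all and at most 12, crops included, and the job is handed in when it is done.

```bash
mkdir -p pics; python3 - <<'E'
from station import r
import cv2,json
for n in("top","side"):
    s=r.snapshot(n); cv2.imwrite(f"pics/{n}0.png",cv2.resize(s["frame"][:,:,::-1],(800,600),interpolation=cv2.INTER_CUBIC))
    print(n,s["fx"],s["fy"],s["cx"],s["cy"],s["R"],s["t"])
print(r.sense())
E
```

```text
top 425.6729168095812 425.6729168095812 281.0893148275679 209.24028709850853 [[-0.02208049 -0.99975339  0.00236723]
 [-0.98599557  0.02138501 -0.16539474]
 [ 0.16530333 -0.00598607 -0.98622461]] [-0.01273446  0.57304763  0.79926131]
side 411.3811542007211 411.3811542007211 285.71558589997795 213.52363226177047 [[-0.9466779  -0.32213133  0.0056882 ]
 [-0.25229562  0.7302339  -0.6349058 ]
 [ 0.20036933 -0.6024864  -0.77256862]] [0.54197543 0.21119354 0.67360821]
{'clock': 0.1, 'joints': array([ 6.25841151e+01,  5.25737618e+00,  7.05724243e+01, -2.43433566e-03,
        1.04267122e+02, -3.24963034e+00]), 'joint_vel': array([-0.03401389, -0.03085417, -0.12338709, -0.03836585, -0.11542159,
        0.00366761]), 'joint_torque': array([ 1.99951217e-03, -4.47855771e+01, -4.07570958e+01,  7.00995605e-02,
        2.83446506e-02, -1.02771191e-04]), 'tcp_pos': array([0.24567144, 0.54745332, 0.40365971]), 'orientation': array([-1.79903100e+02, -3.13770727e-03,  1.55833145e+02]), 'contact_force': array([-1.21480379,  0.38248221, -0.22111351]), 'torque': array([-0.06256358,  0.00617144,  0.01202876]), 'opening': 0.08763214745222737}
```

View pics/top0.png

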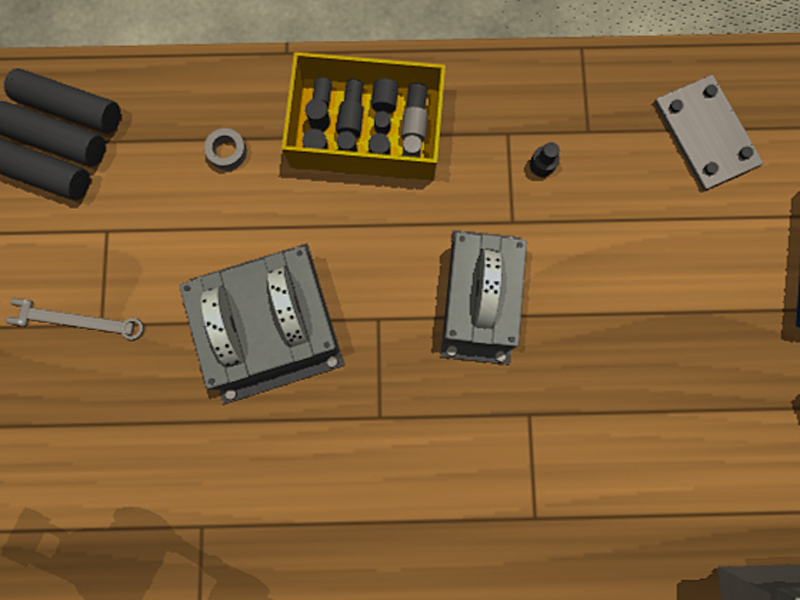

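View pics/side0.png

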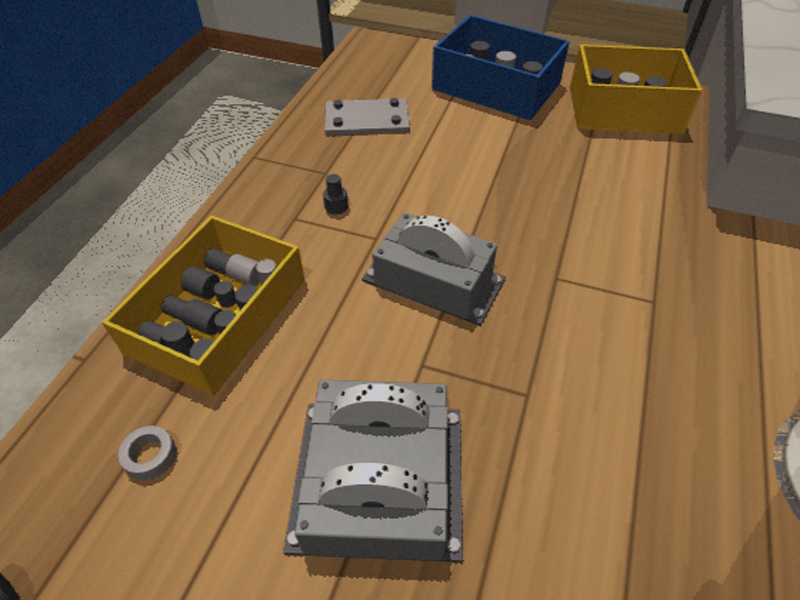

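```bash
cat >h.py <<'E'
from station import r
import numpy as np,cv2
from scipy.spatial.transform import Rotation as Ro
def proj(s,X):
    c=np.asarray(X)@np.array(s["R"]).T+s["t"]; return np.c_[s["fx"]*c[:,0]/c[:,2]+s["cx"],s["fy"]*c[:,1]/c[:,2]+s["cy"]]
def world(p,X):  # p=(x,y,yaw)
    X=np.asarray(X,float); c,s=np.cos(p[2]),np.sin(p[2])
    return np.c_[p[0]+c*X[:,0]-s*X[:,1],p[1]+s*X[:,0]+c*X[:,1],X[:,2]]
def pose(p,y,th,rad):
    """TCP position/orientation with grasp point at radius rad on wheel at y, tilted th away from robot"""
    G=[[rad*np.sin(th),y,.06+rad*np.cos(th)]]; T=[[(rad+.163)*np.sin(th),y,.06+(rad+.163)*np.cos(th)]]
    R=Ro.from_euler('z',p[2])*Ro.from_euler('y',th)*Ro.from_euler('x',np.pi)
    return world(p,T)[0],R
def rpy(R): return R.as_euler('xyz',degrees=True)
E
python3 - <<'E'
from h import *
from scipy.optimize import least_squares
C=[[.075,.09,.066],[.075,-.09,.066],[-.075,-.09,.066],[-.075,.09,.066]]
T=np.array([[181,283],[306,245],[341,352],[210,392]])*.7
S=np.array([[300,533],[320,382],[447,383],[446,540]])*.7
t,s=r.snapshot("top"),r.snapshot("side")
f=lambda p:np.r_[proj(t,world(p,C))-T,proj(s,world(p,C))-S].ravel()
o=least_squares(f,[.5,.15,.2],loss='soft_l1');print(o.x,f(o.x).round(1))
p=o.x
for y in(.045,-.045):
  for th in(-.55,0,.55):
    P,R=pose(p,y,th,.045)
    for k in(0,180):
      print(y,th,k,P.round(3),r.inverse_kinematics(P,rpy(R*Ro.from_euler('z',k,degrees=True))))
E
```

```text
[0.54847621 0.17049108 0.28887094] [-1.2  1.8 -0.2  1.  -2.7 -1.6 -1.9 -0.5 -3.3 -0.3  0.  -4.   0.8 -1.5
  2.1 -0.7]
0.045 -0.55 0 [0.431 0.183 0.237] [ 19.29812734 -28.32707348 119.17890911  -1.69874087  57.67621514
  93.25092287]
0.045 -0.55 180 [0.431 0.183 0.237] [ 19.29812734 -28.32707348 119.17890911  -1.69874087  57.67621514
 -86.74907713]
0.045 0 0 [0.536 0.214 0.268] [ 1.83627256e+01  2.56878703e+00  8.71422009e+01 -2.54444375e-14
  9.02890120e+01  9.18116400e+01]
0.045 0 180 [0.536 0.214 0.268] [ 18.36272561   2.56878703  87.14220093   0.          90.28901205
 -88.18836004]
0.045 0.55 0 [0.64  0.245 0.237] [ 17.9022038   34.4891686   54.22260254   0.84002935 122.79100488
  91.60688266]
0.045 0.55 180 [0.64  0.245 0.237] [ 17.9022038   34.4891686   54.22260254   0.84002935 122.79100488
 -88.39311734]
-0.045 -0.55 0 [0.457 0.096 0.237] [  5.70673652 -28.65908652 119.40498831   6.63210849  58.37161727
  77.2355801 ]
-0.045 -0.55 180 [0.457 0.096 0.237] [   5.70673652  -28.65908652  119.40498831    6.63210849   58.37161727
 -102.7644199 ]
-0.045 0 0 [0.561 0.127 0.268] [ 9.39714651e+00  2.39704042e+00  8.73189071e+01 -2.54444375e-14
  9.02840525e+01  8.28460609e+01]
-0.045 0 180 [0.561 0.127 0.268] [  9.39714651   2.39704042  87.31890706   0.          90.28405253
 -97.15393914]
-0.045 0.55 0 [0.666 0.158 0.237] [ 11.21512292  34.34754517  54.41744046  -3.30743518 122.5935594
  83.66432702]
-0.045 0.55 180 [0.666 0.158 0.237] [ 11.21512292  34.34754517  54.41744046  -3.30743518 122.5935594
 -96.33567298]
```

```bash
python3 - <<'E'
from h import *
p=[.548,.170,.289]
P,R=pose(p,0,0,.20)
r.reach(P,rpy(R*Ro.from_euler('z',180,degrees=True)))
s=r.snapshot("wrist"); np.save("w1.npy",s,allow_pickle=True)
cv2.imwrite("pics/w1.png",cv2.resize(s["frame"][:,:,::-1],(800,600),interpolation=cv2.INTER_CUBIC))
print(s["R"],s["t"],-np.array(s["R"]).T@s["t"],r.sense()["clock"],r.sense()["tcp_pos"])
print(proj(s,world(p,[[.075,.09,.066],[.075,-.09,.066],[-.075,-.09,.066],[-.075,.09,.066],[0,.045,.115],[0,-.045,.115]]))/.7)
E
```

```text
[[-2.84686086e-01  9.58620661e-01  5.11082966e-04]
 [ 9.21214724e-01  2.73429912e-01  2.76766175e-01]
 [ 2.65174028e-01  7.92622961e-02 -9.60937159e-01]] [-0.00712379 -0.58912616  0.24918609] [0.47460597 0.14816266 0.402506  ] 2.0167 [0.54776087 0.17077352 0.42297947]
[[517.67925079 362.64510641]
 [284.79604228 362.76335464]
 [269.77527909 161.06168203]
 [532.51716649 160.97337509]
 [472.71355813 285.20698163]
 [329.71518911 285.27016187]]
```

View pics/w1.png

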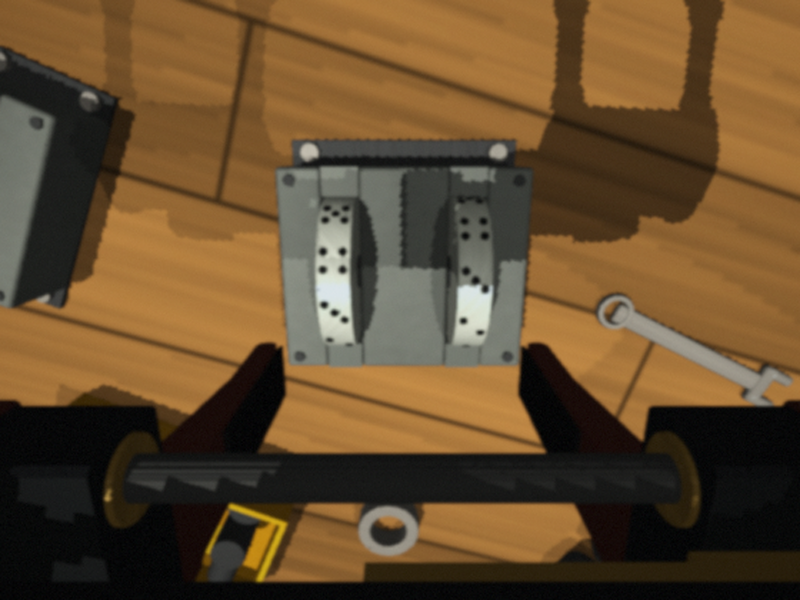

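```bash
cat >fit.py <<'E'
from h import *
from scipy.optimize import least_squares
C=[[-.075,.09,.066],[-.075,-.09,.066],[.075,-.09,.066],[.075,.09,.066]]
def fit(s,corn,L,Rr,p0=[.548,.170,.289],fixed=False):
    def f(q):
        m=lambda th,y,D:[[.055*np.sin(th-(k-1)*np.pi/5),y,.06+.055*np.cos(th-(k-1)*np.pi/5)] for k in D]
        p=p0 if fixed else q[:3]
        X=C+m(q[3],.045,L)+m(q[4],-.045,Rr)
        U=np.array(corn+list(L.values())+list(Rr.values()))*.7
        return (proj(s,world(p,X))-U).ravel()
    o=least_squares(f,list(p0)+[1.2,1.3],loss='soft_l1',f_scale=1.); return o.x,f(o.x).round(1)
E
python3 - <<'E'
from fit import *
s=np.load("w1.npy",allow_pickle=True).item()
q,e=fit(s,[[533,168],[276,169],[287,365],[523,364]],{4:(475,228),3:(475.5,280),2:(471.5,326.5)},{5:(337,214),4:(333,260.5),3:(335,313)})
print(q,e)
E
```

```text
[0.55123521 0.17325862 0.28970931 1.1244083  1.52931929] [ 1.5 -0.7 -1.8 -1.2  0.7  1.8 -1.9  2.3 -0.1 -0.1  0.6  0.   0.9  0.2
 -0.9  0.  -0.   0.1 -0.1 -0.2]
```

```bash
cat >>h.py <<'E'
Z=Ro.from_euler('z',180,degrees=True)
def go(p,y,th,rad,line=True,speed=.15):
    P,R=pose(p,y,th,rad)
    r.servo_line(P,rpy(R*Z),speed) if line else r.reach(P,rpy(R*Z))
def loc(p):
    f=r.sense(); F=Ro.from_euler('z',-p[2]).apply(f["contact_force"]); return F.round(1),f["opening"].round(4),round(float(f["clock"]),2)
def snap(n,name):
    s=r.snapshot(n); np.save(name+".npy",s,allow_pickle=True)
    cv2.imwrite(f"pics/{name}.png",cv2.resize(s["frame"][:,:,::-1],(800,600),interpolation=cv2.INTER_CUBIC))
def roll(p,y,a,b,rad=.044,n=8):
    for th in np.linspace(a,b,n+1)[1:]: go(p,y,th,rad,speed=.1)
p=[.5505,.1727,.2895]
E
python3 - <<'E'
from h import *
a=-.38
go(p,.045,a,.125,False); print(loc(p)); go(p,.045,a,.044,speed=.08); print(loc(p))
snap("side","s1")
r.grab(40); print(loc(p), r.sense()["torque"])
E
```

```text
Traceback (most recent call last):
  File "h.py", line 20, in loc
    f=r.sense(); F=Ro.from_euler('z',-p[2]).apply(f["contact_force"]); return F.round(1),f["opening"].round(4),round(float(f["clock"]),2)
                                                                                         ^^^^^^^^^^^^^^^^^^
AttributeError: 'float' object has no attribute 'round'
```

```bash
sed -i 's/f\["opening"\].round(4)/round(float(f["opening"]),4)/' h.py
python3 - <<'E'
from h import *
a=-.38
print(loc(p)); go(p,.045,a,.044,speed=.08); print(loc(p))
snap("side","s1")
r.grab(40); print(loc(p), r.sense()["torque"])
E
```

```text
(array([ 0.2, -0.2,  0.7]), 0.0879, 2.66)
(array([-0.1, -0.6,  0.1]), 0.0881, 3.82)
(array([-0.3,  2.8, -0.1]), 0.0221, 4.89) [0.23878166 0.2074645  0.0067039 ]
```

View pics/s1.png

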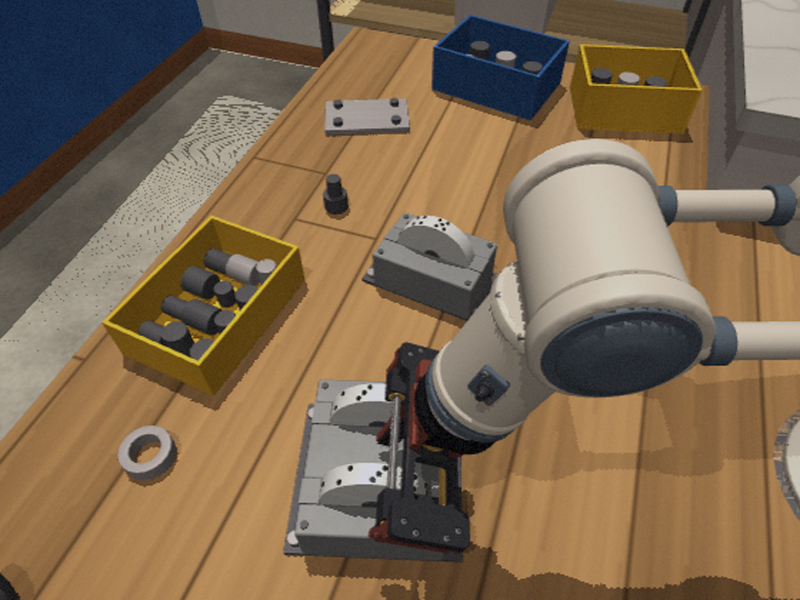

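The side view shows the gripper tilted towards the robot, straddling the left (nearer-camera) wheel around (400,500). It closed on the 22 mm thickness with only 2.8 N of side force. Next I'll roll that wheel.

```bash
python3 - <<'E'
from h import *
roll(p,.045,-.38,.38); print(loc(p), r.sense()["torque"])
r.wait(.2); r.let_go(); go(p,.045,.38,.125); 
P,R=pose(p,0,0,.20); r.reach(P,rpy(R*Z)); print(loc(p)); snap("wrist","w2")
E
```

```text
(array([-0.9,  3.8,  7.2]), 0.022, 7.69) [ 0.48675678  0.65603155 -0.37865549]
(array([-0.1,  0.2, -1.4]), 0.0878, 10.3)
```

View pics/w2.png

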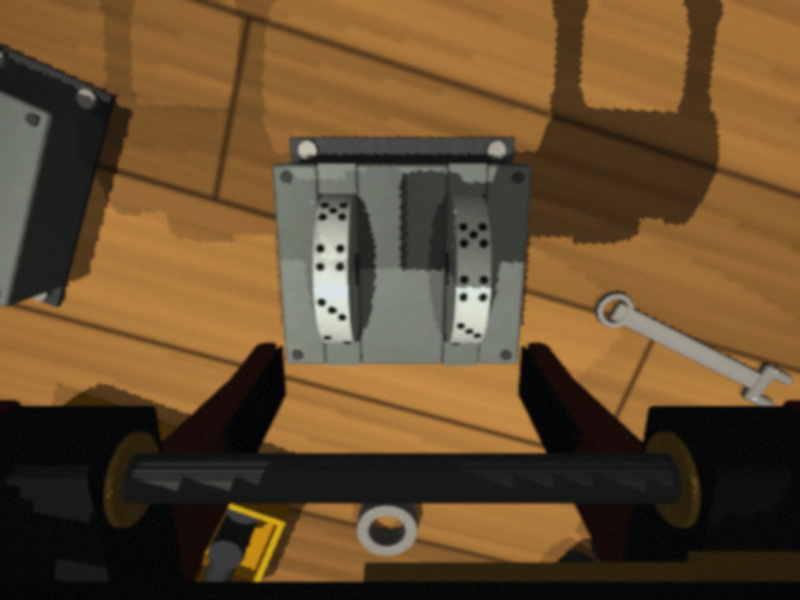

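The left wheel now shows five dots at (473,234), four at (473,288) and three at (469,331). The right wheel hasn't moved. I'll measure the angle, then roll the right wheel.

```bash
python3 - <<'E'
from fit import *
s=np.load("w2.npy",allow_pickle=True).item()
q,e=fit(s,[[530.5,166],[274,166],[285,362.5],[521,362]],{5:(473.5,234.5),4:(473,288),3:(469,331)},{5:(333,211),4:(330.5,257.5),3:(332,310)})
print(q,e, "left err",q[3]-1.885)
from h import p
a=(q[4]-.628)/2; print(a)
go(p,-.045,a,.125,False); go(p,-.045,a,.044,speed=.08); r.grab(40); print(loc(p))
roll(p,-.045,a,-a,n=9); print(loc(p)); r.wait(.2); r.let_go(); go(p,-.045,-a,.125)
P,R=pose(p,0,0,.20); r.reach(P,rpy(R*Z)); print(loc(p)); snap("wrist","w3")
E
```

```text
[0.55158589 0.17311057 0.29042233 1.87675699 1.52144183] [ 2.  -1.3 -2.6 -0.9  0.4  2.7 -1.5  2.7 -0.1 -0.1  0.6  0.1  0.4  0.
 -0.   0.  -0.3 -0.  -0.   0. ] left err -0.00824301023637064
0.44672091589801205
(array([0.4, 1.2, 0.6]), 0.0214, 13.22)
(array([ 14.7,   4.6, -13.1]), 0.0222, 16.45)
(array([ 0. ,  0.1, -0.1]), 0.0874, 19.17)
```

View pics/w3.png

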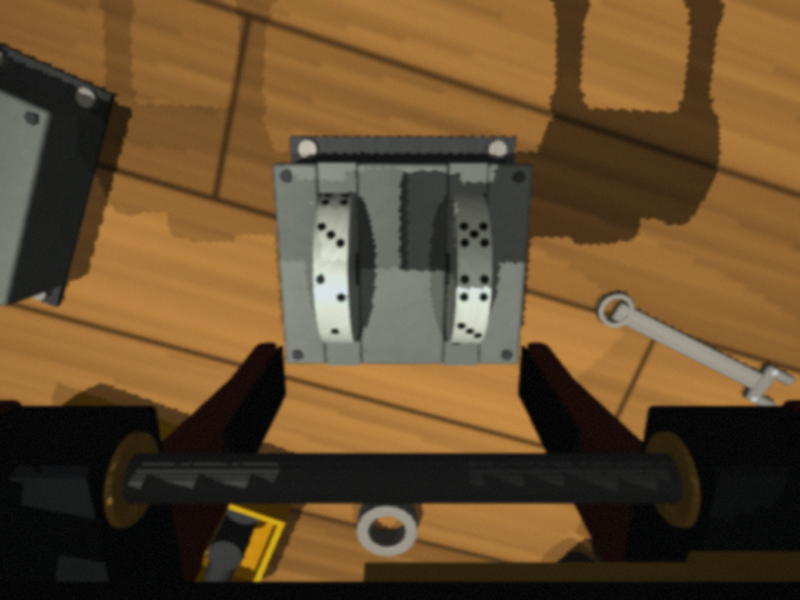

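```bash
python3 - <<'E'
import fit
from fit import *
s=np.load("w3.npy",allow_pickle=True).item(); C0=np.array(fit.C)
for i in(0,.002,.003):
    fit.C=(C0-np.sign(C0)*[i,i,0]).tolist()
    q,e=fit.fit(s,[[530.5,166],[274,166],[285,362.5],[521,362]],{5:(473.5,234.5),4:(473,288),3:(468.5,331)},{3:(330,234),2:(330.5,288),1:(335,331)})
    print(q,e,"err",q[3]-1.885,q[4]-.628)
# crops from top and side of the counter for an independent check
t=r.snapshot("top")["frame"][:,:,::-1][165:285,120:245]; d=r.snapshot("side")["frame"][:,:,::-1][255:400,195:330]
im=np.hstack([cv2.resize(t,(400,384),interpolation=3),cv2.resize(d,(400,384),interpolation=3)]); cv2.imwrite("pics/c.png",im)
E
```

```text
Traceback (most recent call last):
AttributeError: 'function' object has no attribute 'C'
```

```bash
python3 - <<'E'
from h import *
import fit as M
s=np.load("w3.npy",allow_pickle=True).item(); C0=np.array(M.C)
for i in(0,.002,.003):
    M.C=(C0-np.sign(C0)*[i,i,0]).tolist()
    q,e=M.fit(s,[[530.5,166],[274,166],[285,362.5],[521,362]],{5:(473.5,234.5),4:(473,288),3:(468.5,331)},{3:(330,234),2:(330.5,288),1:(335,331)})
    print(q,e,"err",q[3]-1.885,q[4]-.628)
r.move_joints([62.584,5.22,70.514,0,104.267,-3.249]); print(loc(p))
S=[r.snapshot(n) for n in("top","side")]
t=S[0]["frame"][:,:,::-1][165:285,120:245]; d=S[1]["frame"][:,:,::-1][255:400,195:330]
im=np.hstack([cv2.resize(t,(400,384),interpolation=3),cv2.resize(d,(400,412),interpolation=3)[:384]]); cv2.imwrite("pics/c.png",im)
def m(y,D,th): return [[.055*np.sin(th-(k-1)*np.pi/5),y,.06+.055*np.cos(th-(k-1)*np.pi/5)] for k in D]
X=world(p,m(.045,[5,4,3],1.885)+m(-.045,[3,2,1],.628))
print(((proj(S[0],X)-[120,165])*3.2).round(),((proj(S[1],X)-[195,255])*[2.963,2.841]+[400,0]).round())
E
```

```text
[0.55189298 0.1728259  0.29436939 1.88194411 0.61230234] [ 2.  -2.  -3.2 -0.9  0.2  3.1 -1.1  2.6 -0.1 -0.2  0.6  0.2  0.9  0.1
  0.1  0.  -0.4 -0.  -0.4  0.2] err -0.003055886256670526 -0.01569766163412245
[0.55103199 0.17254141 0.28912038 1.89573719 0.63603038] [ 0.2 -0.3 -0.8 -0.3  1.5  0.2 -3.2  0.6  0.1 -0.2  0.6  0.3  0.6 -0.1
  0.1  0.  -0.4  0.1 -0.5 -0.2] err 0.010737187707309026 0.008030382651311507
[0.55075966 0.17243699 0.28881981 1.9014735  0.64229545] [-0.9  0.5  0.3  0.4  2.3 -0.9 -4.  -0.5  0.1 -0.1  0.6  0.3  0.6 -0.2
  0.1  0.1 -0.4  0.2 -0.5 -0.3] err 0.016473500688579 0.014295447815594664
(array([0.4, 0.8, 0.1]), 0.088, 20.98)
[[113. 248.]
 [ 93. 192.]
 [ 84. 141.]
 [264. 200.]
 [245. 144.]
 [233.  95.]] [[661. 226.]
 [591. 215.]
 [523. 221.]
 [668.  66.]
 [605.  53.]
 [543.  61.]]
```

View pics/c.png

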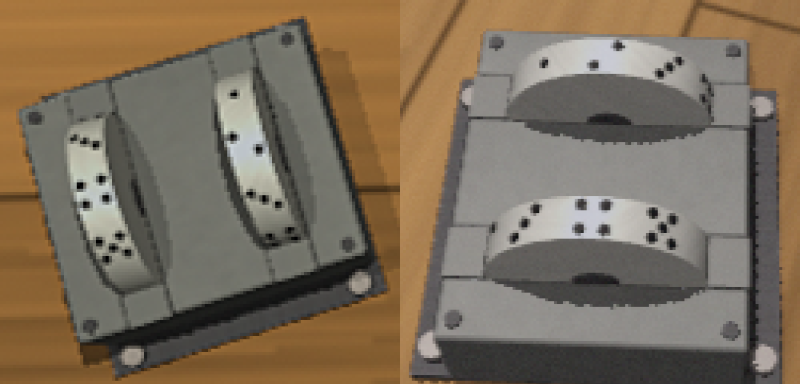

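The crop shows the four-dot mark at (93,192) top and (592,216) side, and the two-dot mark at (246,142) and (606,55). All are within about 2 crop pixels of the predicted spots for 4-2, so I'll hand in.

```bash
python3 -c "
from h import *
r.hand_in(); print(loc(p))"
```

```text
the job is handed in; nothing more can be done
the job is handed in; nothing more can be done
```

The counter now reads 4-2, and I've handed the job in. I rolled the left wheel first, from about 1.12 to 1.885 rad, then the right wheel from about 1.53 to 0.628 rad. I then let go of both wheels and moved the arm back to its start pose, clear of everything.

- **Wheel positions:** In the last wrist-camera picture, both wheels came out within about 0.016 rad (1 degree) of target. The spread depends on how much rounding I allowed for at the deck corners. With no rounding, the deck's corners sit 2–3 pixels off the fit.
- **Cross-check:** The top and side cameras agreed. Both marks were within about 2 pixels of where they should be in the enlarged crops.
- **Forces and time:** Side force at the grips was under 3 N, and the highest force I read was about 20 N at the end of the right roll. I only sampled forces between moves, so brief peaks wouldn't show. The clock was at about 21 s of the 45 s allowed just before hand-in.
- **Single-wheel counter:** The arm was never sent to it. I took no separate measurement of its wheel afterwards.

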